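# Start the balance's calibration with the key under its push-latch flap

### The job

The reference weight already stands on the balance's pan: start the calibration. Press down on the white flap's free edge so that it pops open, press the round key beneath it fully down (not the bar-shaped key), then push the flap shut and press it down again so that it latches and stays closed. Use only the fingertips: nothing is to be gripped or lifted, and the weights, the bottle and the wooden case must stay where they are.

Things in the scene. Friction and masses are not known exactly. Their poses are not given: they have to be found in the camera images.
- balance: grey bench balance fixed to the bench, 260 (x) x 240 (y) x 60 mm high to its deck; origin: centre of its underside; own x points away from the operator side. From -x to +x: a dark flat display, the white flap, the round steel pan (90 mm across, centred at own x = +68 mm, its top 70 mm above the bench) with a steel weight on it.
- flap_hinge (a point): middle of the flap's hinge axis, which is parallel to the balance's y and never moves; at own x = -75 mm of the balance, 69 mm above the bench, 9 mm above the deck. Axes as the balance's. Open, the flap's free edge is 57 mm above and 19 mm pan-ward of it, its outer face towards the display.
- flap_edge (a point): middle of the flap's free edge, outer face; moves with the flap: a white plate, 60 mm from hinge to free edge, 120 mm along the hinge, 5 mm thick, mid-plane through the hinge axis. Hinged at the edge next to the display, free edge towards the pan. Closed, it is level, its outer face 71.5 mm above the bench.
- flap (a joint): flap angle, rad: 0 latched, 1.25 open (stop), -0.08 pressed-in stop (free edge 5 mm down). Push-push latch: press the closed flap near its free edge (3 N moves it, 8 to 12 N is sure) to the stop, let go: it swings open in about 1 s. Open: push the outer face over, pan-ward and down (1-3 N), to the -0.08 stop, let go: it latches at 0. Pushed less, it springs back. It cannot be pulled open.
- round_key (a joint): travel of the round key in m: 0 up, 0.004 fully down; springs back when let go. Fully down takes about 4 N.
- round_key_top (a point): centre of the top of the round key (18 mm across, dark, in a small metal bezel); when up 63 mm above the bench, 3 mm above the deck. Beneath the closed flap, 42 mm pan-ward of the hinge axis, 30 mm to one side or the other of the flap's middle. The key recess spans 4 to 59 mm pan-ward of the hinge axis.
- bar_key (a joint): travel of the bar-shaped key in m, same motion and force as the round key; not to be pressed.
- bar_key_top (a point): centre of the top of the bar-shaped key (12 mm x 34 mm, the long side parallel to the hinge, dark, same bezel), same height, on the other side of the flap's middle, 60 mm from the round key.
- weight_mid (a point): half-way up the steel weight standing on the pan: 32 mm across, 47 mm high with a knob on top, about 200 g, loose. To be left alone.
- brass_weight_mid (a point): half-way up a brass weight of the same shape, standing loose on the bench beside the balance. To be left alone.
- bottle_mid (a point): half-way up an amber bottle, 60 mm across, 110 mm high, loose on the bench beside the balance. To be left alone.
- weight_case_mid (a point): centre of a wooden case, 110 x 90 x 50 mm high, loose on the bench on the balance's other side. To be left alone.
Things that resemble listed ones, but are neither listed nor needed, are in the scene too. Of the things that look like the part that bears weight_mid, the largest one is meant.

How it is judged:
By the outcome, as a careful person would: the job done as asked, in the order asked, and still so for the second after the job is handed in, with the robot touching nothing.
It also fails if it takes over 56 s, if anything falls off the work surface, if the arm or the gripper's body presses on something with over 40 N, if the wrist force passes 120 N, or if a joint passes its speed limit or range.

### The arm

A 6-joint arm with a two-finger parallel gripper is mounted at the origin on the work surface. World frame = base frame: x ahead of the robot, y to its left, z up, the work surface at z = 0. Lengths are in m, angles in rad, forces in N, time in s.
With the tool pointing down it reaches from about 0.35 to 0.775 m from the base axis. Payload 7.3 kg.
Tool frame: the origin (TCP) lies between the finger pads; the fingertips stand 8 mm ahead of it and the grasp point (between the pads) lies 11 mm behind it (robot.nose_length is the distance from the TCP to the fingertips, in m); z points along the fingers, y is the line along which they close (so a half turn about z gives the same grasp; the last joint's range is limited). The gripper opens to 92 mm and grips with 3 to 60 N. Pads are 19 mm wide; open, the fingers measure 130 mm over their backs; the gripper's body (75 mm by 190 mm) begins 47 mm behind the grasp point.
Start: joints at [-1.406, 0.342, 1.524, -0, 1.275, -0.146], TCP at [0.161, -0.5, 0.235] pointing down, gripper open.
Joint ranges: [-2.53, 2.53], [-0.77, 2.02], [0.04, 2.7], [-1, 4.14], [0.28, 2.66], [-3.11, 3.11]. Speed limits (rad/s): [2.57, 2.57, 3.14, 3.14, 3.14, 3.14].

### API

Orientations are given as [roll, pitch, yaw] about the fixed x, y, z axes, in that order (R = Rz(yaw) Ry(pitch) Rx(roll)).
In Python, from cell import robot gives the robot as it stands. The module is installed in compiled form; this text tells all that it offers.
- The arm moves only by the shell command python3 -m jog 'ROWS' [FORCE]. ROWS is JSON, a list that holds one entry, the list of rows, each a list of 5 numbers: the gripper's target within -1 to 1 (fully open at 1, half-way at 0, shut at -1), then the shift along the tool's x, y, z in m, then the turn about the tool's z in rad. A call has 1 to 5 rows; each row is the pose to reach, as a shift and turn from the pose commanded when the call began, along the tool's axes at that moment; what a row does not reach only later rows make up. A row lasts 1/12 s, in which the tool goes at most 41.7 mm and 7.16 degrees, less where a joint would pass 70% of its speed; a pose out of reach is approached as far as the arm can. A call with a gripper value outside its range is refused whole. The fingers move at their own pace and stop on an object; FORCE is the grip in N (left out, the last holds). Time passes only in rows, so rows that repeat a pose let the fingers close. It gives the time, the measured TCP pose, the force, the opening and the grip force at its end, in the units of the state.
- robot.observe(): the state, without advancing time (a new reading comes with each control period).
- robot.read_camera(name): name is "scene" or "side" or "wrist"; returns the picture (400x640x3 uint8, red, green, blue); there is no depth.
- robot.camera_model(name): a dict with "camera_matrix" (3x3 intrinsics, pixels), "position" and "attitude" of the camera in the world; the wrist camera has in their place "mount" (4x4, takes a point from camera to tool coordinates, whose origin is the TCP and whose axes are the flange's). Camera axes: x right, y down, z forward; pixel columns grow to the right and rows downward; lengths in m; the calibration is good to about 2 mm. The wrist camera is an equidistant fisheye: a pixel r from the principal point sees the ray r / f radians off the axis. A picture is of the moment at which its call begins: read the wrist's pose just before it. camera_model takes no time and is no camera call.
- robot.hand_in(): hands the job in; it is judged then, once.
The state is a dict: "time": time; "qpos": joint angles; "qvel": joint speeds; "joint_efforts": joint torques, N m; "tool_pos": TCP position; "tool_rot": TCP orientation; "contact_force": force on the tool from outside, world axes, zero at the start; "torque": the same for the moment, N m; "opening": finger opening in m; "grip_force": force on a finger pad.
Only numpy, scipy, OpenCV 4.12 (cv2) and the standard library are available. Lean on these libraries where they do the work, as an engineer would, in place of code of your own. Each camera call takes 0.05 s, during which the arm holds its last target. There are 200 camera calls.

## Working session

There is one attempt and no reset: what is moved stays moved. The work goes in short steps, Python scripts to look and compute and a shell command to move; the robot and the scene stay as the last step left them, time stands still between calls to the robot, and variables do not carry over. Pictures are saved under pics/ and viewed, at most 10 in all, crops included, and the job is handed in when it is done.

```bash
mkdir -p pics; python3 - <<'E'
from cell import robot
import cv2,numpy as np
s=robot.observe();print(s['time'],s['tool_pos'],s['tool_rot'],s['opening'])
for n in ['scene','side']:
    im=robot.read_camera(n);cv2.imwrite(f'pics/{n}0.png',im[:,:,::-1]);m=robot.camera_model(n);print(n,m)
print(robot.camera_model('wrist'))
E
```

```text
0.0 [ 0.16052591 -0.4994466   0.23406865] [-3.14010217e+00 -2.31007613e-04  3.10795001e-01] 0.09204198560105331
scene {'camera_matrix': array([[471.18684683,   0.        , 317.54563539],
       [  0.        , 471.18684683, 202.23031123],
       [  0.        ,   0.        ,   1.        ]]), 'position': array([1.16900541, 0.59187627, 0.61958942]), 'attitude': array([-2.17880967,  0.01582144,  2.31354232])}
side {'camera_matrix': array([[519.31981592,   0.        , 312.30892166],
       [  0.        , 519.31981592, 201.07882479],
       [  0.        ,   0.        ,   1.        ]]), 'position': array([ 0.41017471, -1.08633379,  0.74184655]), 'attitude': array([-2.08349295, -0.00443184, -0.169664  ])}
{'camera_matrix': array([[309.70691629,   0.        , 319.24658278],
       [  0.        , 309.70691629, 196.33174193],
       [  0.        ,   0.        ,   1.        ]]), 'mount': array([[ 1.24781071e-03, -9.54826733e-01, -2.97160483e-01,
         8.09371216e-02],
       [ 9.99999220e-01,  1.20592219e-03,  3.24279291e-04,
        -9.57857168e-04],
       [ 4.87218847e-05, -2.97160656e-01,  9.54827493e-01,
        -1.50383314e-01],
       [ 0.00000000e+00,  0.00000000e+00,  0.00000000e+00,
         1.00000000e+00]])}
```

View pics/scene0.png

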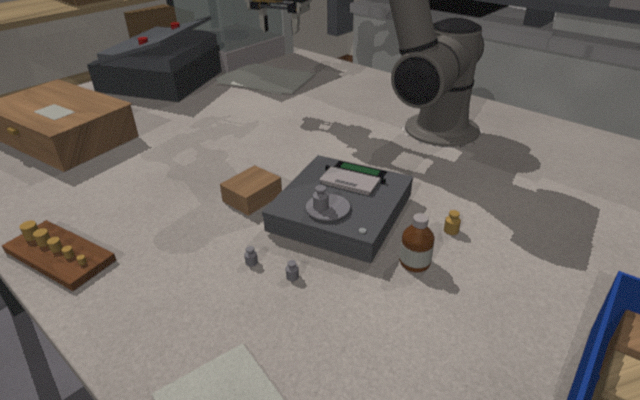

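View pics/side0.png

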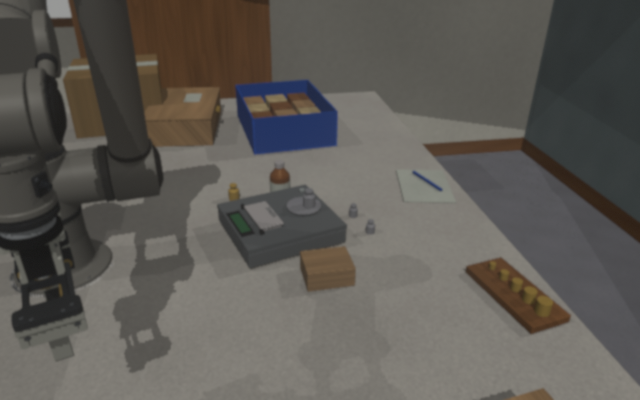

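Scene: balance deck corners about (320,157), (412,178), (375,240), (266,212), flap at (352,180), pan at (328,207). Side: flap at (263,216), pan at (304,205), case at (328,267).

```bash
cat > h.py <<'E'
from cell import robot
import cv2,numpy as np
from scipy.spatial.transform import Rotation as Ro
def rot(a): return Ro.from_euler('xyz',a).as_matrix()
def cast(name,px,z):
    m=robot.camera_model(name);K=m['camera_matrix'];p=np.atleast_2d(px).astype(float)
    d=np.c_[(p-K[:2,2])/K[0,0],np.ones(len(p))]@rot(m['attitude']).T
    o=np.array(m['position']);return o+d*((z-o[2])/d[:,2])[:,None]
def wray(px,s):
    m=robot.camera_model('wrist');K=m['camera_matrix'];p=np.atleast_2d(px).astype(float)-K[:2,2]
    r=np.linalg.norm(p,axis=1);t=r/K[0,0];d=np.c_[p/np.maximum(r,1e-9)[:,None]*np.sin(t)[:,None],np.cos(t)]
    M=m['mount'];R=rot(s['tool_rot']);return R@M[:3,3]+s['tool_pos'],d@M[:3,:3].T@R.T
def wcast(px,z,s):
    o,d=wray(px,s);return o+d*((z-o[2])/d[:,2])[:,None]
def tool(v,s): return rot(s['tool_rot']).T@np.array(v)
E
python3 - <<'E'
from h import *
np.set_printoptions(precision=4,suppress=True)
for n,seed in [('scene',(345,182)),('side',(263,216))]:
    im=cv2.imread(f'pics/{n}0.png');hsv=cv2.cvtColor(im,cv2.COLOR_BGR2HSV)
    g=im.min(axis=2);x,y=seed;w=45
    m=np.zeros_like(g);m[y-w:y+w,x-w:x+w]=(g[y-w:y+w,x-w:x+w]>115)
    k,l,st,c=cv2.connectedComponentsWithStats(m)
    i=min(range(1,k),key=lambda i:np.hypot(*(c[i]-seed))-st[i,4]*.02)
    print(n,st[i],c[i]);cn=max(cv2.findContours((l==i).astype(np.uint8),0,2)[0],key=cv2.contourArea)
    cn=cv2.convexHull(cn);q=cast(n,cn[:,0],.0715)[:,:2]
    r=cv2.minAreaRect(q.astype(np.float32)*1000);print(r)
print('deck',cast('scene',[(320,157),(412,178),(375,243),(266,212)],.06))
print('pan',cast('scene',(328,208),.07),cast('side',(304,206),.07))
E
```

```text
scene [320 167  59  25 725] [349.9628 178.589 ]
((482.2068176269531, 42.79853057861328), (59.141239166259766, 119.37998962402344), 16.683063507080078)
side [247 203  33  21 327] [261.6208 213.6147]
((479.7981262207031, 40.39817810058594), (50.22520065307617, 108.44145202636719), 17.089746475219727)
deck [[ 0.4381 -0.0832  0.06  ]
 [ 0.3739  0.136   0.06  ]
 [ 0.6097  0.2102  0.06  ]
 [ 0.677  -0.0136  0.06  ]]
pan [[0.5942 0.0808 0.07  ]] [[0.589  0.0674 0.07  ]]
```

```bash
python3 -m jog '[[[-1,0.04,-0.033,0,0],[-1,0.07,-0.06,0,0],[-1,0.1,-0.085,0,0],[-1,0.125,-0.105,0,0.02],[-1,0.125,-0.105,0,0.02]]]'
python3 -m jog '[[[-1,0.03,-0.025,0,0],[-1,0.06,-0.05,0,0],[-1,0.09,-0.075,0,0],[-1,0.12,-0.1,0,0],[-1,0.125,-0.105,0,0]]]'
python3 -m jog '[[[-1,0.03,-0.025,0,0],[-1,0.06,-0.05,0,0],[-1,0.09,-0.075,0,0],[-1,0.12,-0.1,0,0],[-1,0.125,-0.105,0,0]]]'
python3 -m jog '[[[-1,0.03,-0.025,0,0],[-1,0.06,-0.05,0,0],[-1,0.09,-0.075,0,0],[-1,0.12,-0.1,0,0],[-1,0.12,-0.105,0,0]]]'
python3 - <<'E'
from h import *
s=robot.observe();print(s);im=robot.read_camera('wrist');cv2.imwrite('pics/w1.png',im[:,:,::-1])
E
```

```text
time: 0.52
tool_pos: [0.2497, -0.3562, 0.2345]
tool_rot: [-3.138, -0.002, 0.294]
contact_force: [0.3, 0.2, -0.7]
opening: 0.0629
grip_force: 0.0
time: 0.93
tool_pos: [0.3388, -0.2211, 0.2346]
tool_rot: [-3.14, -0.001, 0.295]
contact_force: [-0.8, 0.8, -0.1]
opening: 0.0296
grip_force: 0.0
time: 1.35
tool_pos: [0.4288, -0.0851, 0.2346]
tool_rot: [-3.141, -0.001, 0.295]
contact_force: [-0.7, -0.2, 0.3]
opening: 0.0006
grip_force: 0.0
time: 1.77
tool_pos: [0.5144, 0.0497, 0.2341]
tool_rot: [-3.141, -0.002, 0.294]
contact_force: [-0.2, 0.3, 0.5]
opening: 0.0005
grip_force: 0.0
{'time': 1.7667, 'qpos': array([-5.28725122e-02,  3.26753294e-01,  1.54856415e+00,  1.51216676e-03,
        1.26505200e+00,  1.22344285e+00]), 'qvel': array([ 0.04673543, -0.0670828 ,  0.11900971, -0.04252546, -0.0024661 ,
        0.02418834]), 'joint_efforts': array([  1.20622382, -40.77871084, -25.1487565 ,   0.2832285 ,
         0.0691329 ,   0.6318553 ]), 'tool_pos': array([0.51439383, 0.04973202, 0.23405778]), 'tool_rot': array([-3.14065250e+00, -1.64092504e-03,  2.94025905e-01]), 'contact_force': array([-0.22401788,  0.34168316,  0.50744966]), 'torque': array([-0.00922416,  0.05063913, -0.01106218]), 'grip_force': 0.0, 'opening': 0.0004903083970323537}
```

View pics/w1.png

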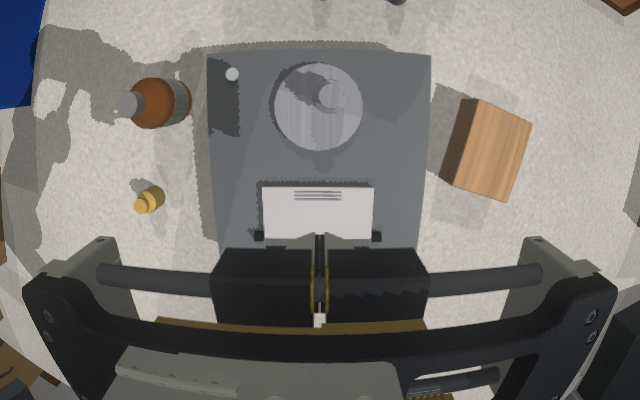

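Wrist view: flap free edge from (262,187) to (373,187), hinge brackets near row 236, pan centre (318,107); the fingers are clear of it all.

```bash
python3 - <<'E'
from h import *
np.set_printoptions(precision=4,suppress=True)
s=robot.observe()
f=wcast([(262,187),(373,187),(262,236),(373,236)],.0715,s);print(f)
p=wcast((318,107),.07,s)[0];print('pan',p)
e=f[:2].mean(0);print('edge',e,'len',np.linalg.norm(f[0]-f[1]),'yaw',np.arctan2(*(f[0]-f[1])[[1,0]])-np.pi/2, 'pan-edge',np.linalg.norm((p-e)[:2]))
print('edge in tool', tool(e-s['tool_pos'],s),'pan in tool',tool(p-s['tool_pos'],s))
E
```

```text
[[ 0.4885  0.1058  0.0715]
 [ 0.5228 -0.0067  0.0715]
 [ 0.433   0.0926  0.0715]
 [ 0.4694 -0.0264  0.0715]]
pan [0.5851 0.0731 0.07  ]
edge [0.5057 0.0496 0.0715] len 0.11759519558702583 yaw 0.2959305938672978 pan-edge 0.082812175845174
edge in tool [-0.0061 -0.0028  0.1624] pan in tool [ 0.0767 -0.0022  0.1638]
```

```bash
python3 -m jog '[[[-1,-0.014,-0.002,0.04,0],[-1,-0.014,-0.002,0.08,0],[-1,-0.014,-0.002,0.115,0],[-1,-0.014,-0.002,0.14,0],[-1,-0.014,-0.002,0.147,0]]]'
python3 -m jog '[[[-1,0,0,0.004,0],[-1,0,0,0.008,0],[-1,0,0,0.011,0],[-1,0,0,0.012,0],[-1,0,0,0.012,0]]]'
```

```text
time: 2.23
tool_pos: [0.4945, 0.0428, 0.0839]
tool_rot: [-3.139, 0.008, 0.29]
contact_force: [-0.8, -0.0, -0.6]
opening: 0.0003
grip_force: 0.0
time: 2.65
tool_pos: [0.4986, 0.0435, 0.0772]
tool_rot: [3.14, -0.003, 0.291]
contact_force: [0.4, -0.5, 1.2]
opening: 0.0005
grip_force: 1.2
```

```bash
python3 -m jog '[[[-1,0,0,0.003,0],[-1,0,0,0.005,0],[-1,0,0,0.005,0],[-1,0,0,0.005,0]]]'
```

```text
time: 2.98
tool_pos: [0.499, 0.0437, 0.0747]
tool_rot: [3.139, -0.004, 0.291]
contact_force: [-8.4, -2.8, 30.8]
opening: 0.0005
grip_force: 15.0
```

```bash
python3 -m jog '[[[-1,0.01,0,-0.035,0],[-1,0.02,0,-0.075,0],[-1,0.02,0,-0.115,0],[-1,0.02,0,-0.15,0],[-1,0.02,0,-0.16,0]]]'
python3 -m jog '[[[-1,0,0,0,0],[-1,0,0,0,0],[-1,0,0,0,0],[-1,0,0,0,0],[-1,0,0,0,0]]]'
python3 -m jog '[[[-1,0,0,0,0],[-1,0,0,0,0],[-1,0,0,0,0],[-1,0,0,0,0],[-1,0,0,0,0]]]'
python3 - <<'E'
from h import *
s=robot.observe();print(s['tool_pos'],s['tool_rot']);im=robot.read_camera('wrist');cv2.imwrite('pics/w2.png',im[:,:,::-1])
E
```

```text
time: 3.4
tool_pos: [0.5194, 0.05, 0.2374]
tool_rot: [3.138, -0.011, 0.291]
contact_force: [0.3, 0.2, 0.0]
opening: 0.0013
grip_force: 0.0
time: 3.82
tool_pos: [0.5161, 0.0498, 0.229]
tool_rot: [-3.141, 0.003, 0.291]
contact_force: [-0.1, 0.3, 0.4]
opening: 0.0005
grip_force: 0.0
time: 4.23
tool_pos: [0.5168, 0.0498, 0.2306]
tool_rot: [3.142, 0.0, 0.291]
contact_force: [0.1, -0.7, -0.3]
opening: 0.0005
grip_force: 0.0
[0.51682267 0.0498243  0.2306492 ] [3.14152676e+00 1.73015819e-05 2.90746763e-01]
```

View pics/w2.png

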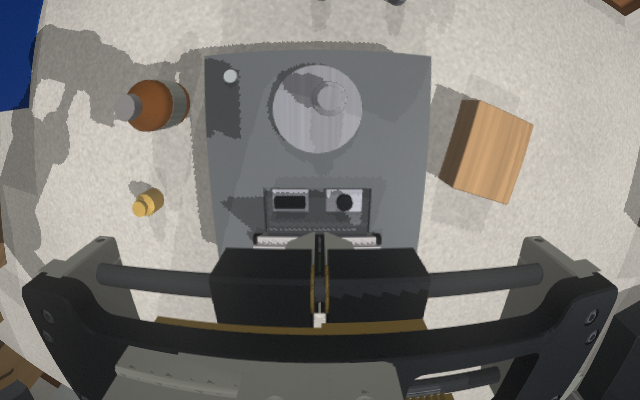

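The flap is open. The round key is at (344,202), on the right in the picture, and the bar key at (290,202). The flap's edge shows at row 240.

```bash
python3 - <<'E'
from h import *
np.set_printoptions(precision=4,suppress=True)
s=robot.observe()
im=cv2.imread('pics/w2.png').max(2)
def dark(x0,y0,x1,y1):
    m=im[y0:y1,x0:x1]<45;y,x=np.nonzero(m);print(len(x),x.min()+x0,x.max()+x0,y.min()+y0,y.max()+y0);return ((x.min()+x.max())/2+x0,(y.min()+y.max())/2+y0)
a=dark(330,192,358,212);b=dark(273,193,307,210)
q=wcast([a,b],.063,s);print(a,b,q,np.linalg.norm(q[0]-q[1]))
print('round in tool',tool(q[0]-s['tool_pos'],s),'bar',tool(q[1]-s['tool_pos'],s))
print('edge',tool(wcast((318,236),.126,s)[0]-s['tool_pos'],s))
p=wcast((317,108),.07,s)[0];print('pan',tool(p-s['tool_pos'],s))
E
```

```text
148 337 351 195 210
327 275 304 197 207
(np.float64(344.0), np.float64(202.5)) (np.float64(289.5), np.float64(202.0)) [[0.5003 0.0177 0.063 ]
 [0.4838 0.0745 0.063 ]] 0.05913717696112117
round in tool [-0.025   0.026   0.1677] bar [-0.0246 -0.0331  0.1677]
edge [-0.036  -0.002   0.1047]
pan [ 0.0758 -0.0032  0.1607]
```

```bash
python3 -m jog '[[[-1,-0.02,0.026,0.03,0],[-1,-0.02,0.026,0.07,0],[-1,-0.02,0.026,0.11,0],[-1,-0.02,0.026,0.14,0],[-1,-0.02,0.026,0.15,0]]]'
python3 -m jog '[[[-1,0,0,0.003,0],[-1,0,0,0.006,0],[-1,0,0,0.009,0],[-1,0,0,0.01,0],[-1,0,0,0.01,0]]]'
python3 -c "
from h import *
s=robot.observe();print(tool(np.array([0.5003,0.0177,.063])-s['tool_pos'],s))"
```

```text
time: 4.7
tool_pos: [0.5024, 0.0193, 0.0768]
tool_rot: [-3.139, 0.007, 0.29]
contact_force: [-0.2, 0.4, 0.3]
opening: 0.0004
grip_force: 0.0
time: 5.12
tool_pos: [0.5059, 0.0192, 0.0718]
tool_rot: [3.141, -0.002, 0.291]
contact_force: [-0.5, -0.3, -0.0]
opening: 0.0003
grip_force: 0.0
[-0.00581429 -0.00019323  0.00881834]
```

```bash
python3 -m jog '[[[-1,0,0,0.002,0],[-1,0,0,0.004,0],[-1,0,0,0.005,0],[-1,0,0,0.005,0],[-1,0,0,0.005,0]]]'
```

```text
time: 5.53
tool_pos: [0.5064, 0.0194, 0.0678]
tool_rot: [3.141, -0.004, 0.289]
contact_force: [-0.4, 1.2, 15.8]
opening: 0.0004
grip_force: 2.7
```

```bash
python3 -m jog '[[[-1,0,0,0.001,0],[-1,0,0,0.002,0],[-1,0,0,0.002,0],[-1,0,0,0.002,0]]]'
```

```text
time: 5.87
tool_pos: [0.5067, 0.0195, 0.0672]
tool_rot: [3.141, -0.005, 0.289]
contact_force: [-3.2, 0.7, 29.4]
opening: 0.0008
grip_force: 5.9
```

```bash
python3 -m jog '[[[-1,0,0,-0.008,0],[-1,0,0,-0.012,0],[-1,-0.006,0,-0.012,0],[-1,-0.006,0,-0.011,0],[-1,-0.006,0,-0.008,0]]]'
python3 -m jog '[[[-1,0,0,0.003,0],[-1,0,0,0.004,0],[-1,0,0,0.005,0],[-1,0,0,0.005,0],[-1,0,0,0.005,0]]]'
python3 -m jog '[[[-1,0,0,0.001,0],[-1,0,0,0.002,0],[-1,0,0,0.002,0],[-1,0,0,0.002,0]]]'
```

```text
time: 6.28
tool_pos: [0.4988, 0.0174, 0.0713]
tool_rot: [-3.141, 0.001, 0.291]
contact_force: [-0.3, -0.4, 0.1]
opening: -0.0001
grip_force: 0.0
time: 6.7
tool_pos: [0.5003, 0.0179, 0.0675]
tool_rot: [-3.141, -0.002, 0.289]
contact_force: [-0.4, 2.0, 13.2]
opening: 0.0001
grip_force: 1.7
time: 7.03
tool_pos: [0.5005, 0.0179, 0.0671]
tool_rot: [-3.142, -0.003, 0.289]
contact_force: [-3.7, 1.6, 28.1]
opening: 0.0003
grip_force: 7.1
```

```bash
python3 -c "
from cell import robot;print(robot.nose_length)"
python3 -m jog '[[[-1,0,0,-0.006,0],[-1,0,0,-0.008,0],[-1,0,0,-0.008,0],[-1,0,0,-0.008,0],[-1,0,0,-0.008,0]]]' | egrep 'pos|force'
for i in 1 2 3 4 5 6 7; do python3 -m jog '[[[-1,0,0,0.001,0],[-1,0,0,0.001,0],[-1,0,0,0.001,0],[-1,0,0,0.001,0]]]' | egrep 'pos|contact_f'; done
python3 - <<'E'
from h import *
im=robot.read_camera('wrist');cv2.imwrite('pics/w3.png',im[170:330,200:440,::-1].repeat(3,0).repeat(3,1))
E
```

```text
0.008
tool_pos: [0.4989, 0.0175, 0.0719]
contact_force: [0.3, -0.5, -0.3]
grip_force: 0.0
tool_pos: [0.4993, 0.0175, 0.0715]
contact_force: [-0.1, 0.0, 0.5]
tool_pos: [0.4994, 0.0175, 0.0708]
contact_force: [-1.4, -0.3, 1.6]
tool_pos: [0.4994, 0.0175, 0.0697]
contact_force: [-0.7, 0.1, 2.8]
tool_pos: [0.4994, 0.0175, 0.0688]
contact_force: [-0.7, -0.3, 4.1]
tool_pos: [0.4997, 0.0176, 0.0682]
contact_force: [-0.3, 0.2, 8.8]
tool_pos: [0.5003, 0.0177, 0.0678]
contact_force: [-0.8, 2.2, 12.5]
tool_pos: [0.5009, 0.0179, 0.0674]
contact_force: [1.0, 1.1, 15.6]
```

View pics/w3.png

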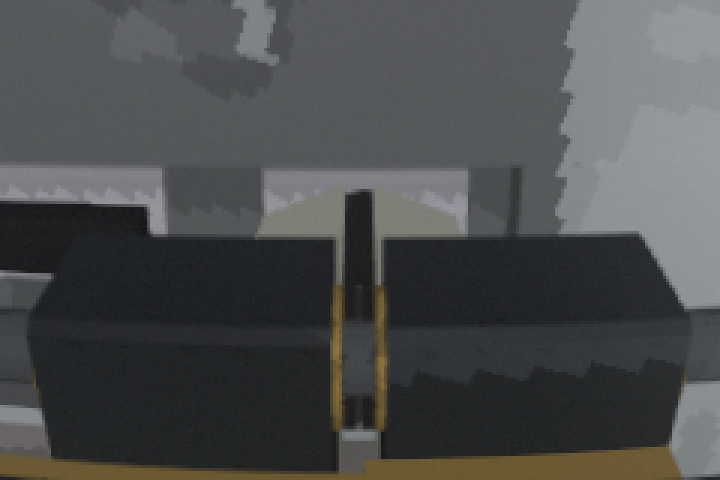

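The 30 N press bottomed the key about 4 mm below first contact. Now I lift and move round to the display side of the flap.

```bash
python3 -m jog '[[[-1,0,0,-0.03,0],[-1,0,0,-0.065,0],[-1,0,0,-0.1,0],[-1,0,-0.015,-0.125,0],[-1,0,-0.03,-0.135,0]]]' | egrep 'pos|contact_f'
python3 -m jog '[[[-1,-0.025,0,0,0],[-1,-0.05,0,0,0],[-1,-0.06,0,0,0],[-1,-0.06,0,0,0],[-1,-0.06,0,0,0]]]' | egrep 'pos|contact_f'
python3 - <<'E'
from h import *
im=robot.read_camera('side');cv2.imwrite('pics/s2.png',im[120:300,150:400,::-1].repeat(3,0).repeat(3,1))
E
```

```text
tool_pos: [0.4924, 0.046, 0.2043]
contact_force: [1.0, 0.4, -0.8]
tool_pos: [0.4339, 0.0289, 0.2009]
contact_force: [0.1, 0.7, 0.4]
```

View pics/s2.png

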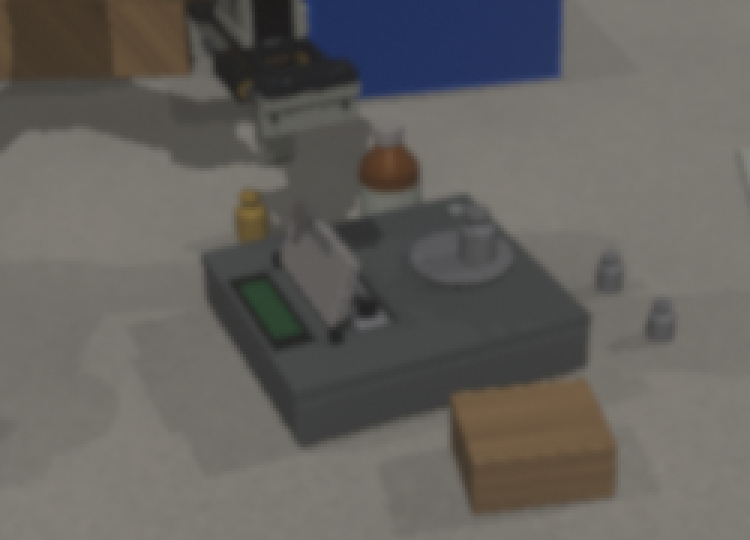

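The flap stands open, with its hinge brackets at about (335,330) in the crop. The weight, bottle, brass weight and case are in place. Next I lower the fingers behind the flap and push.

```bash
python3 -m jog '[[[-1,0,0,0.035,0],[-1,0,0,0.065,0],[-1,0,0,0.085,0],[-1,0,0,0.088,0],[-1,0,0,0.088,0]]]' | egrep 'pos|contact_f'
python3 -m jog '[[[-1,0.01,0,0,0],[-1,0.02,0,0,0],[-1,0.03,0,0,0],[-1,0.04,0,0,0],[-1,0.04,0,0,0]]]' | egrep 'pos|contact_f'
python3 -m jog '[[[-1,0.01,0,0.005,0],[-1,0.02,0,0.01,0],[-1,0.028,0,0.016,0],[-1,0.028,0,0.022,0],[-1,0.028,0,0.025,0]]]' | egrep 'pos|contact_f'
```

```text
tool_pos: [0.4335, 0.0291, 0.1117]
contact_force: [-0.9, -0.1, -0.5]
tool_pos: [0.4746, 0.0408, 0.1142]
contact_force: [-0.4, 0.0, 1.4]
tool_pos: [0.4997, 0.0487, 0.087]
contact_force: [1.0, 1.6, 2.2]
```

```bash
python3 -m jog '[[[-1,0,0,0.003,0],[-1,0,0,0.006,0],[-1,0,0,0.009,0],[-1,0,0,0.011,0],[-1,0,0,0.011,0]]]' | egrep 'pos|contact_f'
python3 -m jog '[[[-1,0,0,0.002,0],[-1,0,0,0.004,0],[-1,0,0,0.005,0],[-1,0,0,0.005,0],[-1,0,0,0.005,0]]]' | egrep 'pos|contact_f'
```

```text
tool_pos: [0.4986, 0.0484, 0.0766]
contact_force: [1.0, 0.4, 2.4]
tool_pos: [0.4988, 0.0484, 0.0746]
contact_force: [-5.7, 0.2, 30.4]
```

```bash
python3 -m jog '[[[-1,0,0,-0.02,0],[-1,0,0,-0.06,0],[-1,0,0,-0.1,0],[-1,0,0,-0.13,0],[-1,0,0,-0.15,0]]]' | egrep 'pos|contact_f'
python3 -m jog '[[[-1,0,0,0,0],[-1,0,0,0,0],[-1,0,0,0,0],[-1,0,0,0,0],[-1,0,0,0,0]]]' | egrep 'pos|contact_f'
python3 -m jog '[[[-1,0.02,0,0,0],[-1,0.02,0,0,0],[-1,0.02,0,0,0],[-1,0.02,0,0,0],[-1,0.02,0,0,0]]]' | egrep 'pos|contact_f'
python3 - <<'E'
from h import *
im=robot.read_camera('wrist');cv2.imwrite('pics/w4.png',im[:,:,::-1])
E
```

```text
tool_pos: [0.4984, 0.0484, 0.2247]
contact_force: [0.2, 0.4, -0.4]
tool_pos: [0.4976, 0.0485, 0.2201]
contact_force: [0.4, 0.8, -0.1]
tool_pos: [0.5169, 0.0542, 0.2213]
contact_force: [0.3, 0.1, -0.4]
```

View pics/w4.png

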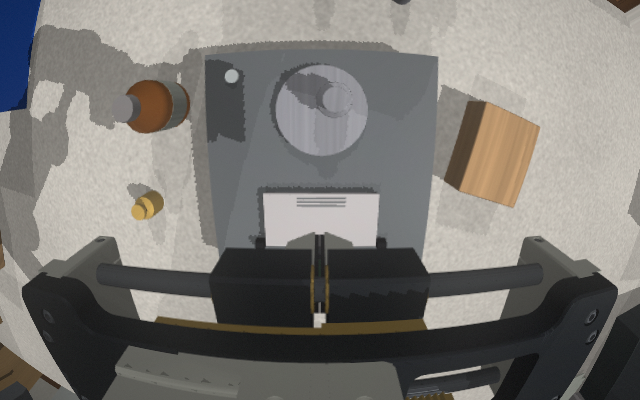

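The flap is level and latched again, its edge from (263,193) to (379,193). The pan weight, bottle, brass weight and case are undisturbed, and the robot touches nothing.

```bash
python3 -c "
from cell import robot;print(robot.observe()['time']);print(robot.hand_in())"
```

```text
14.1
the job is handed in; nothing more can be done
None
```

The job is handed in at 14.1 s: the flap was popped open, the round key was pressed fully down (three times in all, two of them to check that it bottomed), and the flap was latched shut again with the weights, bottle and case left in place.

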